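Sort the jeweller's bench: tools, charcoal and a watch for repair

TASK

Tidy the bench: slide the tool tray's red-tabbed partition towards the brass-capped end until it stops, lay the steel spring dividers flat along the long bay and the lighter flat in the short bay at the brass-capped end. Put the charcoal lump in the middle of the white enamel dish and the watch, face up, in the blue-lined repair tray, near its middle. Do not move the black loupe that stands among the things.

Things in the scene. Friction and masses are not known exactly. Their poses are not given: they have to be found in the camera images.
- spring_dividers: Steel spring dividers (a compass-like tool with two pointed legs), lying flat, loose, 36 x 162 x 18 mm. Origin: middle of the underside. Long axis along its own y, bow and wheel at +y, points at -y. At the origin the two legs together span x = -16 to +7 mm and are 8 mm high; grasp across x there, at x = -4 mm.
- lighter: White lighter with a grey-green pattern and a grey head, lying flat, loose, 21 x 68 x 11 mm, long along its own y. Origin: middle of the underside. Grasp across x (21 mm).
- charcoal_lump: Dark brown-black lump of charcoal, loose, 36 x 58 x 32 mm, long along its own y. Origin: middle of the underside. Grasp across x (36 mm) at mid-height.
- watch: Wrist watch without band, black face up, grey lug piece at -x, loose, 50 x 34 x 10 mm. Origin: middle of the underside of the whole. The firm round case is centred at x = +11, y = +2 mm, 28 mm (x) by 31 mm (y), 8 mm high; grasp it there across y.
- tool_tray: Pale wooden tool tray, fixed. Outside 300 x 105 mm without its brass cap, rim 18 mm high, walls 5 mm, floor 4 mm thick; inside 290 x 95 mm. Origin: middle of the underside; long axis along its own x. The end at -x carries a brass end cap, a bar 14 mm thick, 105 mm wide and 19 mm high outside the end wall: that is the short-bay end; the long bay is at +x. Inner ends at x = -145 and +145 mm.
- partition (a joint): Sliding partition of the tool tray, an aluminium plate 6 mm thick across the tray, 21 mm high, with a red tab. Its plane lies at tray x = -value (m); the value grows as it slides towards the brass-capped end and stops at 0.05. About 2 N moves it and it stays where it is left. It starts near 0, where neither bay takes the spring dividers lying flat; at the stop the long bay is 192 mm long (tray x = -47 to +145 mm) and the short bay 92 mm (tray x = -145 to -53 mm).
- partition_tab (a point): Middle of the top of the partition's red tab, 46 mm above the tray's underside. The tab is 10 mm thick along the slide (tray x), 36 mm wide (tray y), and stands free from 21 to 46 mm; pinch it across its thickness or push it.
- white_dish: Round white enamel dish, fixed, 138 mm across, 28 mm high; inner floor 5 mm above its underside, flat and free to a radius of about 55 mm. Origin: middle of the underside.
- repair_tray: Square dark wooden tray with blue felt floor, fixed, 104 x 104 mm, rim 10 mm high, walls 4 mm, felt top 4 mm above its underside; inside 96 x 96 mm. Origin: middle of the underside; sides along its own x and y.
- loupe: Small black folding loupe, loose bystander, 29 x 28 x 31 mm. Origin: middle of the underside. To be left where it stands.
Not all that is in view belongs to the job. There is more than one size of the watch; the one meant has the size given above.

How it is judged (in metres and radians):
At the end, for the whole second after the job is handed in: Partition within 10 mm of its stop at the brass-capped end; dividers flat on the floor of the long bay, lighter flat on that of the short bay; charcoal in the dish within 45 mm of its middle; watch flat, face up, on the felt within 45 mm of the middle each way; all released and at rest (value of joint partition above 0.04 m and x of spring_dividers in the frame of tool_tray between 0.02 and 0.08 m and y of spring_dividers in the frame of tool_tray between -0.045 and 0.045 m and z of spring_dividers in the frame of tool_tray between 0 and 0.01 m and angle between spring_dividers's own z axis and vertical below 0.12 rad and x of lighter in the frame of tool_tray between -0.142 and -0.053 m and y of lighter in the frame of tool_tray between -0.045 and 0.045 m and z of lighter in the frame of tool_tray between 0 and 0.012 m and angle between each of lighter, watch's own z axis and vertical below 0.15 rad and horizontal distance between charcoal_lump and white_dish below 0.045 m and z of charcoal_lump in the frame of white_dish between 0 and 0.03 m and x of watch in the frame of repair_tray between -0.045 and 0.045 m and y of watch in the frame of repair_tray between -0.045 and 0.045 m and z of watch in the frame of repair_tray between 0 and 0.01 m and linear speed of each of spring_dividers, lighter, charcoal_lump, watch below 0.02 m/s); the robot touches nothing.
It fails at once if the loupe is moved more than 15 mm or tipped (distance of loupe from where it was at the start of the episode above 0.015 m or angle between loupe's own z axis and vertical above 0.3 rad).
It also fails if it takes over 109 s, if anything falls off the work surface, if the arm or the gripper's body presses on something with over 40 N, if the wrist force passes 120 N, or if a joint passes its speed limit or range.

ROBOT

A 6-joint arm with a two-finger parallel gripper is mounted at the origin on a cart in front of the work surface, level with it; the furniture and walls round the work are solid. World frame = base frame: x ahead of the robot, y to its left, z up, the work surface at z = 0. Lengths are in m, angles in degrees, forces in N, time in s.
With the tool pointing down it reaches from about 0.4 to 0.825 m from the base axis. Payload 7 kg.
Tool frame: the origin (TCP) lies at the centre of the arm's flange, where the gripper is bolted on; the fingertips stand 178 mm ahead of it and the grasp point (between the pads) lies 159 mm ahead of it (tip_reach is the distance from the TCP to the fingertips, in m); z points along the fingers, y is the line along which they close (so a half turn about z gives the same grasp; the last joint's range is limited). The gripper opens to 88 mm and grips with 3 to 60 N. Pads are 19 mm wide; open, the fingers measure 130 mm over their backs; the gripper's body (78 mm by 193 mm) begins 47 mm behind the grasp point.
Start: joints at [-50.013, 20.546, 0.682, 0, -70.136, -16.507], TCP at [0.269, -0.619, 0.405] pointing down, gripper open.
Joint ranges: [-176.03, 176.03], [-82.01, 121.73], [-58.28, 71.71], [-173.87, 95.51], [-174.79, -0.11], [-173.66, 173.66]. Speed limits (degrees/s): [136.94, 136.94, 172.46, 180, 180, 180].

INTERFACE

Orientations are given as [roll, pitch, yaw] about the fixed x, y, z axes, in that order (R = Rz(yaw) Ry(pitch) Rx(roll)).
In Python, from plant import * gives the robot as it stands.
- The arm moves only by the shell command python3 -m handwheel 'ROWS'. ROWS is JSON, a list of rows, each a list of 7 numbers: the opening, from -1 (shut) to 1 (fully open), then the shift along the tool's x, y, z as a fraction of full scale, then the turn, a rotation vector about the tool's x, y, z as a fraction of full scale. A call has 1 to 5 rows; each row shifts and turns the commanded pose from where the row before left it, along the tool's axes as they then stand; what a row does not reach is not made up. Full scale, the value 1, is 0.025 m for a shift and 6 degrees for a turn. A row lasts 1/8 s, in which the tool goes at most 62.5 mm and 10.7 degrees, less where a joint would pass 70% of its speed; a pose out of reach is approached as far as the arm can. A call with a number of a shift or a turn outside -1 to 1 is refused whole. A call with a gripper value outside its range is refused whole. The fingers move at their own pace and stop on an object; the grip force is fixed at half the most. Time passes only in rows, so rows that do not move let the fingers close. It gives the time, the measured TCP pose, the force, the opening and the grip force at its end, in the units of the state.
- get_obs(): the state, without advancing time (a new reading comes with each control period).
- snapshot(name): name is "scene" or "top" or "wrist"; returns a dict with "color" (400x640x3 uint8, red, green, blue), "fx", "fy", "cx", "cy" (pixels), "k1" (the pictures are not rectified: a ray, as slopes to the right and down, at radius r is drawn at 1 + k1 r^2 times it, then the intrinsics apply), "R" (3x3) and "t" (3): a world point X has camera coordinates R X + t; the wrist camera has in their place "tool_from_camera" (4x4, takes a point from camera to tool coordinates, whose origin is the TCP and whose axes are the flange's). Camera axes: x right, y down, z forward; pixel columns grow to the right and rows downward; lengths in m; the calibration is good to about 2 mm. A picture is of the moment at which its call begins: read the wrist's pose just before it. There is no depth.
- close_job(): hands the job in; it is judged then, once.
The state is a dict: "clock": time; "joint_pos": joint angles; "qvel": joint speeds; "tau": joint torques, N m; "tool_pos": TCP position; "orientation": TCP orientation; "force": force on the tool from outside, world axes, zero at the start; "moment": the same for the moment, N m; "opening": finger opening in m; "gripper_force": force on a finger pad.
Only numpy, scipy, OpenCV 4.12 (cv2) and the standard library are available. Lean on these libraries where they do the work, as an engineer would, in place of code of your own. Each camera call takes 0.05 s, during which the arm holds its last target. There are 200 camera calls.

## Working session

There is one attempt and no reset: what is moved stays moved. The work goes in short steps, Python scripts to look and compute and a shell command to move; the robot and the scene stay as the last step left them, time stands still between calls to the robot, and variables do not carry over. Pictures are saved under pics/ and viewed, at most 14 in all, crops included, and the job is handed in when it is done.

```bash
mkdir -p pics; ls
python3 - <<'E'
from plant import *
import cv2,json,numpy as np
for n in ("scene","top"):
    s=snapshot(n); cv2.imwrite(f"pics/{n}0.png",s["color"][...,::-1])
    print(n,{k:np.round(s[k],4).tolist() for k in s if k!="color"})
    c=s.pop("color"); np.savez(f"{n}.npz",**s)
print(get_obs())
E
```

```text
pics
scene {'fx': 488.2389, 'fy': 488.2389, 'cx': 323.5504, 'cy': 195.2532, 'k1': -0.1433, 'R': [[0.7318, -0.6815, 0.0055], [-0.466, -0.5062, -0.7257], [0.4973, 0.5285, -0.688]], 't': [-0.2353, 0.3168, 0.9343]}
top {'fx': 519.1842, 'fy': 519.1842, 'cx': 329.5047, 'cy': 189.4117, 'k1': 0.0129, 'R': [[0.0008, -1.0, 0.0037], [-0.9955, -0.0011, -0.095], [0.095, -0.0036, -0.9955]], 't': [0.1207, 0.4587, 1.1434]}
{'clock': 0.1, 'joint_pos': array([-5.00124913e+01,  2.05868397e+01,  6.37974208e-01, -1.61241118e-02,
       -7.01356174e+01, -1.65046141e+01]), 'qvel': array([ 0.02461477, -0.06497203,  0.03152352,  0.07625768, -0.06973137,
        0.000881  ]), 'tau': array([-1.32976253e-03, -5.84163773e+01,  2.93752724e+01,  7.01558366e+00,
        1.01398284e-02, -7.85833572e-05]), 'tool_pos': array([ 0.26886714, -0.6189483 ,  0.40381883]), 'orientation': array([ 1.79914692e+02, -9.46901757e-03, -1.56522588e+02]), 'force': array([-0.69079019,  0.73801648,  0.52506082]), 'moment': array([ 0.03737493,  0.07625768, -0.03610446]), 'gripper_force': 0.0, 'opening': 0.08781671540871282}
```

View pics/top0.png

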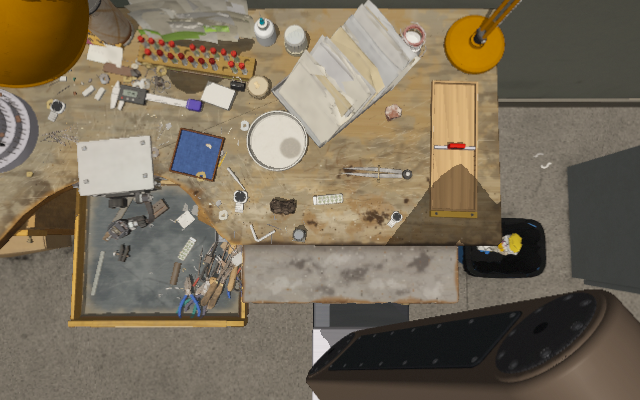

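View pics/scene0.png

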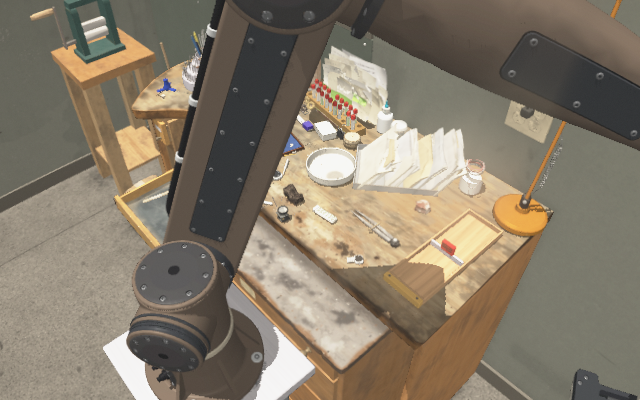

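The top view shows the tool tray at (453,148) with its brass cap at the bottom (453,214) and the red tab at (456,146). The dividers are at (378,173), the lighter at (328,199), the charcoal at (283,205), the dish at (278,140) and the blue tray at (196,153). The loupe is probably at (299,233). There are watch candidates at (240,198), (396,217) and (57,105). I'll enlarge the area.

```bash
cat > h.py <<'E'
import numpy as np,cv2
def ray(n,u,v):
    c=np.load(f"{n}.npz") if isinstance(n,str) else n
    K=np.array([[c["fx"],0,c["cx"]],[0,c["fy"],c["cy"]],[0,0,1.]])
    d=cv2.undistortPoints(np.array([[[u,v]]],float),K,np.array([float(c["k1"]),0,0,0]))[0,0]
    return -c["R"].T@c["t"], c["R"].T@np.r_[d,1]
def P(u,v,z=0,n="top"):
    o,d=ray(n,u,v); return (o+d*(z-o[2])/d[2])
E
python3 - <<'E'
import cv2
from h import *
im=cv2.imread("pics/top0.png")
cv2.imwrite("pics/c1.png",cv2.resize(im[155:250,220:420],None,fx=4,fy=4,interpolation=cv2.INTER_CUBIC))
cv2.imwrite("pics/c2.png",cv2.resize(im[70:225,160:490],None,fx=2.4,fy=2.4,interpolation=cv2.INTER_CUBIC))
for u,v,z in [(57,105,0),(240,198,0),(396,217,0),(433,81,.018),(475,82,.018),(477,217,.018),(430,215,.018),(456,146,.046),(279,140,.02),(196,153,.01)]: print(u,v,P(u,v,z).round(3))
E
```

```text
57 105 [0.656 0.75  0.   ]
240 198 [0.441 0.325 0.   ]
396 217 [ 0.398 -0.03   0.   ]
433 81 [ 0.709 -0.116  0.018]
475 82 [ 0.707 -0.213  0.018]
477 217 [ 0.397 -0.209  0.018]
430 215 [ 0.402 -0.104  0.018]
456 146 [ 0.553 -0.159  0.046]
279 140 [0.571 0.236 0.02 ]
196 153 [0.543 0.425 0.01 ]
```

View pics/c1.png

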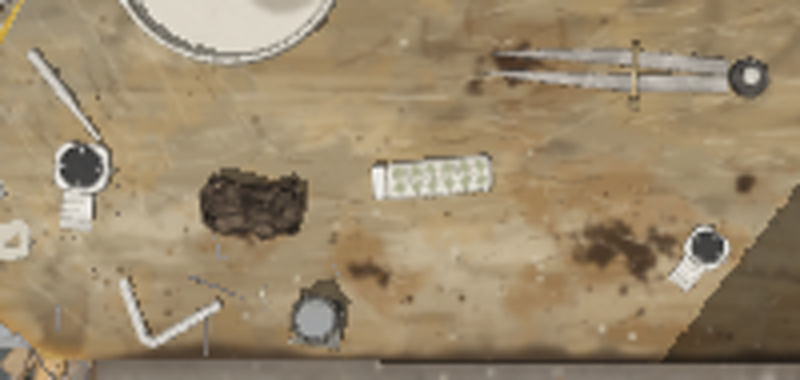

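View pics/c2.png

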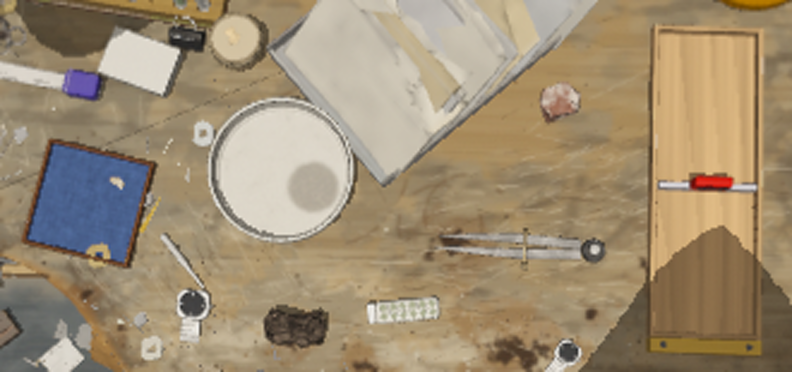

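Watch candidates:
- **A, (240,197):** case about 30 mm wide and about 49 mm overall. This matches 50 x 34 mm.
- **B, (396,217):** case only about 21 mm wide and about 42 mm overall, so too small.
- **C, (57,105):** about 1 m from the base, out of reach.

The enlarged crop confirms A as the watch meant. The loupe is at (299,234). Next I'll work out the poses.

```bash
cat >> h.py <<'E'
def c1(u,v,z): return P((u+.5)/4-.5+220,(v+.5)/4-.5+155,z)
def c2(u,v,z): return P((u+.5)/2.4-.5+160,(v+.5)/2.4-.5+70,z)
def go(x,y,z,yaw=None):
    "print remaining move in handwheel units"
    from plant import get_obs
    from scipy.spatial.transform import Rotation as Ro
    o=get_obs(); R=Ro.from_euler("xyz",o["orientation"],degrees=True)
    yaw=o["orientation"][2] if yaw is None else yaw
    T=Ro.from_euler("xyz",[180,0,yaw],degrees=True)
    d=np.array([x,y,z])-o["tool_pos"]
    print("clock %.1f"%o["clock"],"turn(rows of 1):",((R.inv()*T).as_rotvec(degrees=True)/6).round(2),"shift before turn:",(R.inv().apply(d)/.025).round(2),"after turn:",(T.inv().apply(d)/.025).round(2),"F",o["force"].round(1),"open %.3f"%o["opening"])
E
python3 - <<'E'
from h import *
pr=lambda n,*a:print(n,*[np.round(x,4) for x in a])
TL,TR,BL,BR=[c2(*p,z) for p,z in [((652,26),.018),((763,29),.018),((648,352),.019),((762,352),.019)]]
ax=(TL+TR-BL-BR)/2; L=np.linalg.norm(ax[:2]); yaw=np.degrees(np.arctan2(ax[1],ax[0]))
e=ax/L; mid=(TL+TR+BL+BR)/4; org=mid+e*.007
pr("tray L(.314),W(.105),yaw,origin",L,np.linalg.norm(TL-TR),np.linalg.norm(BL-BR),yaw,org)
pr("tab",c2(712,182,.046), "ends of plate",c2(660,185,.021),c2(756,187,.021))
a,b=c1(490,64,.004),c1(770,77,.008); pr("div ends",a,b,np.linalg.norm(a-b),np.degrees(np.arctan2(*(b-a)[1::-1])),"cen",(a+b)/2)
pr("crossbar ends",c1(634,40,.006),c1(634,108,.006))
a,b=c1(373,182,.008),c1(492,173,.008); pr("lighter",a,b,np.linalg.norm(a-b),(a+b)/2,np.degrees(np.arctan2(*(b-a)[1::-1])))
a,b=c1(200,204,.016),c1(307,204,.016); pr("char",a,b,np.linalg.norm(a-b),(a+b)/2)
a,b=c1(82,166,.008),c1(75,230,.004); pr("watch case,lug",a,b,np.linalg.norm(a-b)+.015,np.degrees(np.arctan2(*(a-b)[1::-1])))
pr("loupe",c1(318,318,.031))
l,r=c2(209,170,.028),c2(355,170,.028);t,b=c2(282,98,.028),c2(282,243,.028); pr("dish D",np.linalg.norm(l-r),np.linalg.norm(t-b),(l+r)/2,(t+b)/2)
q=[c2(*p,.01) for p in [(50,139),(157,161),(131,267),(23,241)]]
pr("rep",sum(q)/4,[np.linalg.norm(q[i]-q[i-1]) for i in range(4)],np.degrees(np.arctan2(*(q[0]-q[3]+q[1]-q[2])[1::-1])))
go(0.56,-.159,.28,-90)
E
python3 -m handwheel '[[1,0,0,0,0,0,-1],[1,0,0,0,0,0,-1],[1,0,0,0,0,0,-1],[1,0,0,0,0,0,-1],[1,0,0,0,0,0,-1]]'
python3 -m handwheel '[[1,0,0,0,0,0,-1],[1,0,0,0,0,0,-1],[1,0,0,0,0,0,-1],[1,0,0,0,0,0,-1],[1,0,0,0,0,0,-1]]'
python3 -m handwheel '[[1,0,0,0,0,0,-1]]'
```

```text
tray L(.314),W(.105),yaw,origin 0.3105 0.1061 0.1062 -1.7111 [ 0.5607 -0.1611  0.0185]
clock: 0.72
tool_pos: [0.2689, -0.619, 0.4041]
orientation: [179.9, 0.0, -126.3]
force: [-0.5, 0.3, -0.5]
opening: 0.0879
gripper_force: 0.0
clock: 1.35
tool_pos: [0.2689, -0.619, 0.4041]
orientation: [180.0, 0.0, -96.3]
force: [0.2, 0.0, 0.0]
opening: 0.0878
gripper_force: 0.0
clock: 1.48
tool_pos: [0.2689, -0.619, 0.4041]
orientation: [180.0, 0.0, -90.3]
force: [0.4, -0.1, 0.7]
opening: 0.0873
gripper_force: 0.0Traceback (most recent call last):
  File "<stdin>", line 7, in <module>
  File "<stdin>", line 2, in <lambda>
    return _wrapfunc(a, 'round', decimals=decimals, out=out)
    return _wrapit(obj, method, *args, **kwds)
    result = getattr(arr, method)(*args, **kwds)
numpy._core._exceptions._UFuncNoLoopError: ufunc 'multiply' did not contain a loop with signature matching types (dtype('<U13'), dtype('float64')) -> None
```

Run:
```python
from h import *
def pr(n,*a):print(n,*[np.round(x,4) if not isinstance(x,str) else x for x in a])
pr("tab",c2(712,182,.046), "ends of plate",c2(660,185,.021),c2(756,187,.021))
a,b=c1(490,64,.004),c1(770,77,.008); pr("div ends",a,b,np.linalg.norm(a-b),np.degrees(np.arctan2(*(b-a)[1::-1])),"cen",(a+b)/2)
pr("crossbar ends",c1(634,40,.006),c1(634,108,.006))
a,b=c1(373,182,.008),c1(492,173,.008); pr("lighter",a,b,np.linalg.norm(a-b),(a+b)/2,np.degrees(np.arctan2(*(b-a)[1::-1])))
a,b=c1(200,204,.016),c1(307,204,.016); pr("char",a,b,np.linalg.norm(a-b),(a+b)/2)
a,b=c1(82,166,.008),c1(75,230,.004); pr("watch case,lug",a,b,np.linalg.norm(a-b)+.015,np.degrees(np.arctan2(*(a-b)[1::-1])))
pr("loupe",c1(318,318,.031))
l,r=c2(209,170,.028),c2(355,170,.028);t,b=c2(282,98,.028),c2(282,243,.028); pr("dish D",np.linalg.norm(l-r),np.linalg.norm(t-b),(l+r)/2,(t+b)/2)
q=[c2(*p,.01) for p in [(50,139),(157,161),(131,267),(23,241)]]
pr("rep",sum(q)/4,[np.linalg.norm(q[i]-q[i-1]) for i in range(4)],np.degrees(np.arctan2(*(q[0]-q[3]+q[1]-q[2])[1::-1])))
go(0.555,-.159,.30,-91.7)
```

```text
tab [ 0.5542 -0.1596  0.046 ] ends of plate [ 0.5558 -0.1169  0.021 ] [ 0.554  -0.2073  0.021 ]
div ends [0.5035 0.0923 0.004 ] [ 0.4957 -0.067   0.008 ] 0.1595 -92.8032 cen [0.4996 0.0126 0.006 ]
crossbar ends [0.5171 0.0101 0.006 ] [0.4781 0.0104 0.006 ]
lighter [0.4355 0.1588 0.008 ] [0.4407 0.0914 0.008 ] 0.0676 [0.4381 0.1251 0.008 ] -85.602
char [0.4224 0.2557 0.016 ] [0.4225 0.1956 0.016 ] 0.0601 [0.4224 0.2256 0.016 ]
watch case,lug [0.4444 0.3236 0.008 ] [0.4084 0.3276 0.004 ] 0.0515 -6.3448
loupe [0.3585 0.1882 0.031 ]
dish D 0.1368 0.1378 [0.5684 0.2389 0.028 ] [0.5683 0.239  0.028 ]
rep [0.5409 0.4222 0.01  ] [0.1006 0.1043 0.104  0.1053] -12.7826
clock 1.5 turn(rows of 1): [0.01 0.01 0.23] shift before turn: [-18.46 -11.34   4.17] after turn: [-18.73 -10.89   4.16] F [ 0.4 -0.1  0.7] open 0.087
```

All sizes fit (tray 311/314 and 106/105, dividers 160, lighter 68, charcoal 60, watch 51.5, dish 137, repair tray 104). Now I move over the tab.

```bash
python3 -m handwheel '[[1,0,0,0,0,0,0.23],[1,-0.93,-0.55,0.2,0,0,0],[1,-0.93,-0.55,0.2,0,0,0],[1,-0.93,-0.55,0.2,0,0,0],[1,-0.93,-0.55,0.2,0,0,0]]' >/dev/null
python3 -m handwheel '[[1,-0.93,-0.55,0.2,0,0,0],[1,-0.93,-0.55,0.2,0,0,0],[1,-0.93,-0.55,0.2,0,0,0],[1,-0.93,-0.55,0.2,0,0,0],[1,-0.93,-0.55,0.2,0,0,0]]' >/dev/null
python3 -m handwheel '[[1,-0.93,-0.55,0.2,0,0,0],[1,-0.93,-0.55,0.2,0,0,0],[1,-0.93,-0.55,0.2,0,0,0],[1,-0.93,-0.55,0.2,0,0,0],[1,-0.93,-0.55,0.2,0,0,0]]' >/dev/null
python3 -m handwheel '[[1,-0.93,-0.55,0.2,0,0,0],[1,-0.93,-0.55,0.2,0,0,0],[1,-0.93,-0.55,0.2,0,0,0],[1,-0.93,-0.55,0.2,0,0,0],[1,-0.93,-0.55,0.2,0,0,0]]'
python3 - <<'E'
from h import *
from plant import *
go(0.5545,-.1595,.205,-91.7)
s=snapshot("wrist"); cv2.imwrite("pics/w1.png",s["color"][...,::-1]); print(s["tool_from_camera"].round(3))
E
```

```text
clock: 3.98
tool_pos: [0.545, -0.1855, 0.3094]
orientation: [180.0, 0.0, -92.1]
force: [0.1, -0.2, 0.4]
opening: 0.0875
gripper_force: 0.0
clock 4.0 turn(rows of 1): [ 0.    0.   -0.07] shift before turn: [-1.05 -0.34  4.18] after turn: [-1.05 -0.35  4.18] F [ 0.1 -0.2  0.4] open 0.088
[[ 0.001 -0.958 -0.287  0.076]
 [ 1.     0.001  0.002  0.001]
 [-0.001 -0.287  0.958  0.02 ]
 [ 0.     0.     0.     1.   ]]
```

View pics/w1.png

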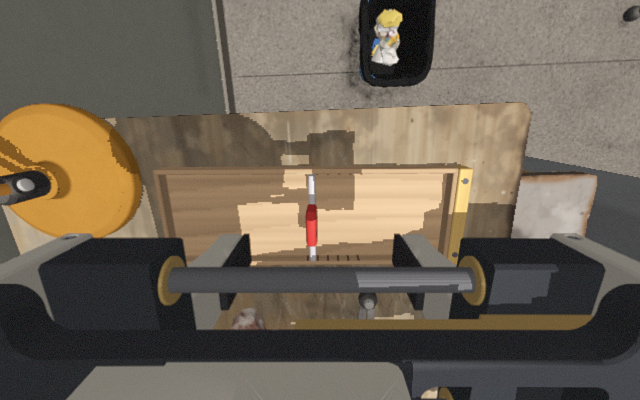

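The wrist view shows the red tab at (312,225), between the finger columns (~235 and 407), with the brass cap to the right at (460,215). I'll go straight down, then check for lag.

```bash
python3 -m handwheel '[[0.3,0,0,0.5,0,0,0],[0.3,0,0,0.5,0,0,0],[0.3,0,0,0.2,0,0,0]]'
python3 - <<'E'
from h import *
go(0.5545,-.1595,.205,-91.7)
E
```

```text
clock: 4.4
tool_pos: [0.5438, -0.1868, 0.2782]
orientation: [179.9, 0.0, -92.0]
force: [0.7, -0.8, -0.5]
opening: 0.0636
gripper_force: 0.0
clock 4.4 turn(rows of 1): [ 0.02  0.   -0.05] shift before turn: [-1.11 -0.39  2.93] after turn: [-1.11 -0.39  2.93] F [ 0.7 -0.8 -0.5] open 0.064
```

```bash
python3 -m handwheel '[[0.3,-0.6,-0.2,0,0,0,0],[0.3,-0.5,-0.2,0.5,0,0,0],[0.3,0,0,0.8,0,0,0],[0.3,0,0,0.8,0,0,0],[0.3,0,0,0.7,0,0,0]]' >/dev/null 
python3 -m handwheel '[[0.3,0,0,0.1,0,0,0]]'
python3 - <<'E'
from h import *
go(0.5545,-.1595,.205,-91.7)
E
```

```text
clock: 5.15
tool_pos: [0.5553, -0.1584, 0.2056]
orientation: [179.9, -0.0, -91.9]
force: [-0.2, 0.2, -0.2]
opening: 0.057
gripper_force: 0.0
clock 5.2 turn(rows of 1): [ 0.02 -0.   -0.03] shift before turn: [0.04 0.03 0.02] after turn: [0.04 0.03 0.02] F [-0.2  0.2 -0.2] open 0.057
```

```bash
python3 -m handwheel '[[-1,0,0,0,0,0,0],[-1,0,0,0,0,0,0],[-1,0,0,0,0,0,0],[-1,0,0,0,0,0,0]]' 
python3 -m handwheel '[[-1,0,0.4,0,0,0,0],[-1,0,0.4,0,0,0,0],[-1,0,0.4,0,0,0,0],[-1,0,0.3,0,0,0,0]]'
```

```text
clock: 5.65
tool_pos: [0.5557, -0.1591, 0.2076]
orientation: [-180.0, 0.0, -91.9]
force: [1.1, -0.9, -0.4]
opening: 0.0222
gripper_force: 0.0
clock: 6.15
tool_pos: [0.5175, -0.1579, 0.2075]
orientation: [-180.0, -0.0, -91.9]
force: [2.3, -0.4, 1.9]
opening: 0.0098
gripper_force: 30.0
```

```bash
python3 -m handwheel '[[-1,0,0.2,0,0,0,0],[-1,0,0,0,0,0,0]]' |grep -E "tool_pos|force"
python3 -m handwheel '[[-1,0,0.1,0,0,0,0],[-1,0,0,0,0,0,0]]' |grep -E "tool_pos|force"
```

```text
tool_pos: [0.5125, -0.1578, 0.2075]
force: [-1.8, -0.0, 8.2]
gripper_force: 30.0
tool_pos: [0.5112, -0.1577, 0.2075]
force: [3.9, -1.5, 3.1]
gripper_force: 30.0
```

```bash
python3 -m handwheel '[[-1,0,0.15,0,0,0,0],[-1,0,0,0,0,0,0]]' |grep -E "tool_pos|force"
python3 -m handwheel '[[-1,0,0.15,0,0,0,0],[-1,0,0,0,0,0,0]]' |grep -E "tool_pos|force"
```

```text
tool_pos: [0.5099, -0.1575, 0.2076]
force: [14.8, -5.9, -8.2]
gripper_force: 30.0
tool_pos: [0.5086, -0.1574, 0.2077]
force: [24.9, -9.4, -21.4]
gripper_force: 30.0
```

The wrist force rose, so the partition is at its stop (plane x≈0.51, which puts the tray origin at x≈0.560, matching). Release, go up, then over to the lighter.

```bash
python3 -m handwheel '[[0.3,0,-0.1,0,0,0,0],[0.3,0,0,0,0,0,0],[0.3,0,0,-0.5,0,0,0],[0.3,0,0,-1,0,0,0],[0.3,0,0,-1,0,0,0]]'
python3 - <<'E'
from h import *
go(0.438,.125,.24,-85.6)
E
```

```text
clock: 7.78
tool_pos: [0.5047, -0.1574, 0.2705]
orientation: [179.9, 0.0, -91.9]
force: [0.5, -0.3, 0.5]
opening: 0.0535
gripper_force: 0.0
clock 7.8 turn(rows of 1): [ 0.02  0.   -1.05] shift before turn: [-11.2    3.04   1.23] after turn: [-11.47   1.79   1.22] F [ 0.5 -0.3  0.5] open 0.054
```

```bash
python3 -m handwheel '[[0.3,0,0,0,0,0,-1],[0.3,-0.95,0.15,0,0,0,0],[0.3,-0.95,0.15,0,0,0,0],[0.3,-0.95,0.15,0,0,0,0],[0.3,-0.95,0.15,0,0,0,0]]' >/dev/null
python3 -m handwheel '[[0.3,-0.95,0.15,0,0,0,0],[0.3,-0.95,0.15,0,0,0,0],[0.3,-0.95,0.15,0,0,0,0],[0.3,-0.95,0.15,0,0,0,0],[0.3,-0.95,0.15,0,0,0,0]]' >/dev/null
python3 -m handwheel '[[0.3,-0.95,0.15,0.4,0,0,0],[0.3,-0.95,0.15,0.4,0,0,0],[0.3,-0.4,0,0.4,0,0,0],[0.3,0,0,0,0,0,0]]'
python3 - <<'E'
from h import *
from plant import *
go(0.438,.125,.182,-85.6)
s=snapshot("wrist"); cv2.imwrite("pics/w2.png",s["color"][...,::-1])
E
```

```text
clock: 9.52
tool_pos: [0.4446, 0.1101, 0.2392]
orientation: [179.9, -0.1, -85.8]
force: [-0.7, -0.2, -0.0]
opening: 0.057
gripper_force: 0.0
clock 9.5 turn(rows of 1): [ 0.02 -0.01 -0.04] shift before turn: [-0.62  0.21  2.29] after turn: [-0.61  0.22  2.29] F [-0.7 -0.2 -0. ] open 0.057
```

View pics/w2.png

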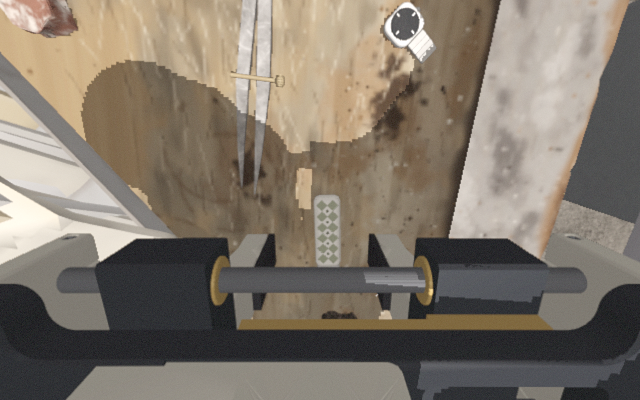

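The lighter is at (327,230), aligned and about 5 mm right of the finger centre (321), which agrees with the remaining shift. Descend and grasp.

```bash
python3 -m handwheel '[[0.3,-0.6,0.2,0,0,0,0],[0.3,0,0,0.8,0,0,0],[0.3,0,0,0.8,0,0,0],[0.3,0,0,0.5,0,0,0],[0.3,0,0,0.15,0,0,0]]'
python3 -m handwheel '[[-1,0,0,0,0,0,0],[-1,0,0,0,0,0,0],[-1,0,0,0,0,0,0],[-1,0,0,0,0,0,0]]' 
python3 -m handwheel '[[-1,0,0,-0.5,0,0,0],[-1,0,0,-1,0,0,0],[-1,0,0,-1,0,0,0],[-1,0,0,-1,0,0,0]]'
python3 - <<'E'
from h import *
e=np.array([.9996,-.03]);n=np.array([.03,.9996]);O=np.array([.560,-.161])
p=O-.099*e; print(p)
go(*p,.26,-91.7)
E
```

```text
clock: 10.2
tool_pos: [0.4389, 0.1247, 0.183]
orientation: [180.0, -0.0, -85.9]
force: [-0.1, 0.6, 0.6]
opening: 0.0568
gripper_force: 0.0
clock: 10.7
tool_pos: [0.4391, 0.1248, 0.1837]
orientation: [-180.0, 0.0, -85.9]
force: [-0.2, 0.2, 0.2]
opening: 0.0227
gripper_force: 0.1
clock: 11.2
tool_pos: [0.4389, 0.1247, 0.2726]
orientation: [-180.0, 0.0, -85.9]
force: [-0.1, 1.1, 0.4]
opening: 0.0201
gripper_force: 30.0
[ 0.4610396 -0.15803  ]
clock 11.2 turn(rows of 1): [-0.01  0.    0.97] shift before turn: [11.34 -0.07  0.5 ] after turn: [11.28 -1.22  0.51] F [-0.1  1.1  0.4] open 0.020
```

Held (20 mm). Carry it to the short bay.

```bash
python3 -m handwheel '[[-1,0,0,0,0,0,1],[-1,0.95,-0.1,0,0,0,0],[-1,0.95,-0.1,0,0,0,0],[-1,0.95,-0.1,0,0,0,0],[-1,0.95,-0.1,0,0,0,0]]' >/dev/null
python3 -m handwheel '[[-1,0.95,-0.1,0,0,0,0],[-1,0.95,-0.1,0,0,0,0],[-1,0.95,-0.1,0,0,0,0],[-1,0.95,-0.1,0,0,0,0],[-1,0.95,-0.1,0,0,0,0]]' >/dev/null
python3 -m handwheel '[[-1,0.95,-0.1,0.2,0,0,0],[-1,0.95,-0.1,0.2,0,0,0],[-1,0.6,0,0.2,0,0,0],[-1,0,0,0,0,0,0]]'
python3 - <<'E'
from h import *
go(.461,-.158,.189,-91.7)
E
```

```text
clock: 12.95
tool_pos: [0.4569, -0.1529, 0.2559]
orientation: [180.0, -0.0, -92.0]
force: [0.4, 0.6, 0.2]
opening: 0.0205
gripper_force: 30.0
clock 12.9 turn(rows of 1): [ 0.01 -0.   -0.05] shift before turn: [ 0.2  -0.17  2.67] after turn: [ 0.2  -0.17  2.67] F [0.4 0.6 0.2] open 0.020
```

```bash
python3 -m handwheel '[[-1,0.2,-0.17,0,0,0,0],[-1,0,0,0.9,0,0,0],[-1,0,0,0.9,0,0,0],[-1,0,0,0.6,0,0,0],[-1,0,0,0.25,0,0,0]]'
python3 -m handwheel '[[-0.15,0,0,0,0,0,0],[-0.15,0,0,0,0,0,0]]' 
python3 -m handwheel '[[-0.15,0,0,-0.5,0,0,0],[-0.15,0,0,-1,0,0,0],[-0.15,0,0,-1,0,0,0]]'
python3 - <<'E'
from h import *
go(.503,.0126,.24,-92.8)
E
```

```text
clock: 13.58
tool_pos: [0.4616, -0.157, 0.1891]
orientation: [179.9, -0.0, -91.8]
force: [0.1, -0.3, 0.2]
opening: 0.0207
gripper_force: 30.0
clock: 13.82
tool_pos: [0.4619, -0.1573, 0.1903]
orientation: [-179.9, 0.0, -91.9]
force: [0.2, -0.4, 0.4]
opening: 0.0342
gripper_force: 0.0
clock: 14.2
tool_pos: [0.4615, -0.1574, 0.2541]
orientation: [-179.9, -0.0, -91.9]
force: [0.2, -0.9, 0.6]
opening: 0.037
gripper_force: 0.0
clock 14.2 turn(rows of 1): [-0.01 -0.    0.15] shift before turn: [-6.85 -1.43  0.57] after turn: [-6.87 -1.33  0.56] F [ 0.2 -0.9  0.6] open 0.037
```

```bash
python3 -m handwheel '[[0.3,0,0,0,0,0,0.15],[0.3,-0.95,-0.2,0,0,0,0],[0.3,-0.95,-0.2,0,0,0,0],[0.3,-0.95,-0.2,0,0,0,0],[0.3,-0.95,-0.2,0,0,0,0]]' >/dev/null
python3 -m handwheel '[[0.3,-0.95,-0.2,0,0,0,0],[0.3,-0.95,-0.2,0,0,0,0],[0.3,-0.95,-0.2,0.2,0,0,0],[0.3,-0.3,0,0.3,0,0,0],[0.3,0,0,0,0,0,0]]'
python3 - <<'E'
from h import *
go(.502,.0126,.181,-92.8)
E
```

```text
clock: 15.45
tool_pos: [0.5043, 0.0144, 0.2391]
orientation: [179.9, -0.0, -92.8]
force: [0.9, -0.5, 0.6]
opening: 0.0571
gripper_force: 0.0
clock 15.4 turn(rows of 1): [ 0.01 -0.01  0.  ] shift before turn: [0.08 0.08 2.32] after turn: [0.08 0.09 2.32] F [ 0.9 -0.5  0.6] open 0.057
```

```bash
python3 -m handwheel '[[0.3,0.08,0.09,0.7,0,0,0],[0.3,0,0,0.8,0,0,0],[0.3,0,0,0.6,0,0,0],[0.3,0,0,0.2,0,0,0],[0.3,0,0,0.05,0,0,0]]'
python3 -m handwheel '[[-1,0,0,0,0,0,0],[-1,0,0,0,0,0,0],[-1,0,0,0,0,0,0],[-1,0,0,0,0,0,0],[-1,0,0,0,0,0,0]]'
```

```text
clock: 16.08
tool_pos: [0.5025, 0.0121, 0.181]
orientation: [180.0, -0.0, -92.8]
force: [-1.5, 0.6, 0.4]
opening: 0.0572
gripper_force: 0.0
clock: 16.7
tool_pos: [0.5025, 0.0126, 0.181]
orientation: [-180.0, 0.0, -92.8]
force: [0.0, -0.1, 2.5]
opening: 0.0218
gripper_force: 30.0
```

Gripped at 22 mm on the legs. Lift and turn 89°.

```bash
python3 -m handwheel '[[-1,0,0,-0.5,0,0,0],[-1,0,0,-1,0,0,0],[-1,0,0,-1,0,0,0],[-1,0,0,-1,0,0,0.5],[-1,0,0,-0.3,0,0,1]]'
python3 -m handwheel '[[-1,0,0,0,0,0,1],[-1,0,0,0,0,0,1],[-1,0,0,0,0,0,1],[-1,0,0,0,0,0,1],[-1,0,0,0,0,0,1]]' >/dev/null
python3 -m handwheel '[[-1,0,0,0,0,0,1],[-1,0,0,0,0,0,1],[-1,0,0,0,0,0,1],[-1,0,0,0,0,0,1],[-1,0,0,0,0,0,1]]' >/dev/null
python3 -m handwheel '[[-1,0,0,0,0,0,1],[-1,0,0,0,0,0,1],[-1,0,0,0,0,0,1],[-1,0,0,0,0,0,0.3]]'
python3 - <<'E'
from h import *
e=np.array([.9996,-.03]);n=np.array([.03,.9996]);O=np.array([.560,-.161])
p=O+.0495*e-0.004*n; print(p)
go(*p,.27,-181.7)
E
```

```text
clock: 17.32
tool_pos: [0.5029, 0.0127, 0.2784]
orientation: [-179.8, 0.1, -101.9]
force: [-0.8, 0.1, -1.5]
opening: 0.0223
gripper_force: 30.0
clock: 19.08
tool_pos: [0.5025, 0.0125, 0.2766]
orientation: [180.0, 0.0, 178.4]
force: [0.2, -0.3, -1.3]
opening: 0.0223
gripper_force: 30.0
[ 0.6093602 -0.1664834]
clock 19.1 turn(rows of 1): [0.   0.01 0.01] shift before turn: [-4.48 -7.04  0.26] after turn: [-4.49 -7.03  0.26] F [ 0.2 -0.3 -1.3] open 0.022
```

```bash
python3 -m handwheel '[[-1,-0.6,-0.9,0,0,0,0],[-1,-0.6,-0.95,0,0,0,0],[-1,-0.6,-0.95,0,0,0,0],[-1,-0.6,-0.95,0,0,0,0],[-1,-0.6,-0.95,0,0,0,0]]' >/dev/null
python3 -m handwheel '[[-1,-0.6,-0.95,0,0,0,0],[-1,-0.6,-0.9,0.2,0,0,0],[-1,-0.3,-0.4,0.2,0,0,0],[-1,0,-0.2,0,0,0,0],[-1,0,0,0,0,0,0]]'
python3 - <<'E'
from h import *
from plant import *
go(.6094,-.1665,.186,-181.7)
s=snapshot("wrist"); cv2.imwrite("pics/w3.png",s["color"][...,::-1])
s=snapshot("top"); cv2.imwrite("pics/t3.png",s["color"][...,::-1])
E
```

```text
clock: 20.32
tool_pos: [0.6096, -0.1691, 0.266]
orientation: [180.0, -0.0, 178.4]
force: [0.0, -1.0, -1.0]
opening: 0.0221
gripper_force: 30.0
clock 20.3 turn(rows of 1): [ 0.   -0.    0.02] shift before turn: [0.01 0.1  3.2 ] after turn: [0.01 0.1  3.2 ] F [ 0. -1. -1.] open 0.022
```

View pics/w3.png

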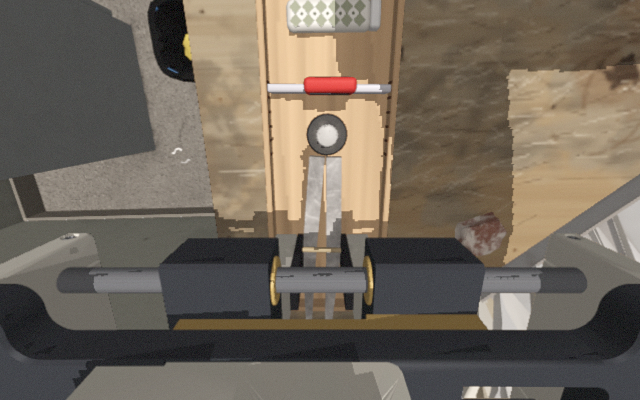

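The wrist view shows the lighter flat in the short bay at (333,14), the partition at y≈88, and the held dividers with the wheel at (327,133), centred between the tray walls (270 and 388). I'll check the bow end's clearance to the partition.

Run:
```python
from h import *
from plant import *
from scipy.spatial.transform import Rotation as Ro
o=get_obs(); s=snapshot("wrist"); A=s["tool_from_camera"]; R=Ro.from_euler("xyz",o["orientation"],degrees=True).as_matrix()
K=np.array([[s["fx"],0,s["cx"]],[0,s["fy"],s["cy"]],[0,0,1.]])
def W(u,v,z):
    d=cv2.undistortPoints(np.array([[[u,v]]],float),K,np.array([s["k1"],0,0,0.]))[0,0]
    d=R@A[:3,:3]@np.r_[d,1]; c=R@A[:3,3]+o["tool_pos"]; return (c+d*(z-c[2])/d[2]).round(4)
print("bow end",W(327,114,.095),"partition top face near",W(330,94,.021),W(330,84,.021),"tab",W(330,86,.046),"bow y",W(327,133,.1),"walls",W(270,180,.018),W(388,180,.018))
```

```text
bow end [ 0.53   -0.1619  0.095 ] partition top face near [ 0.5151 -0.1579  0.021 ] [ 0.5081 -0.1577  0.021 ] tab [ 0.5119 -0.1586  0.046 ] bow y [ 0.5393 -0.1621  0.1   ] walls [ 0.5805 -0.2088  0.018 ] [ 0.583  -0.1108  0.018 ]
```

Clearance is about 15 mm at each end. Lower and release.

```bash
python3 -m handwheel '[[-1,0,0.1,0.8,0,0,0],[-1,0,0,0.9,0,0,0],[-1,0,0,0.8,0,0,0],[-1,0,0,0.5,0,0,0],[-1,0,0,0.2,0,0,0]]'
python3 - <<'E'
from h import *
go(.6094,-.1665,.186,-181.7)
E
```

```text
clock: 21.1
tool_pos: [0.61, -0.1665, 0.1855]
orientation: [-180.0, -0.0, 178.4]
force: [0.6, -1.1, -0.6]
opening: 0.0221
gripper_force: 30.0
clock 21.1 turn(rows of 1): [-0.   -0.01  0.02] shift before turn: [ 0.02 -0.   -0.02] after turn: [ 0.02 -0.   -0.02] F [ 0.6 -1.1 -0.6] open 0.022
```

```bash
python3 -m handwheel '[[-0.1,0,0,0,0,0,0],[-0.1,0,0,0,0,0,0],[-0.1,0,0,-0.5,0,0,0],[-0.1,0,0,-1,0,0,0],[-0.1,0,0,-1,0,0,0]]'
python3 -m handwheel '[[0.4,0,0,-1,0,0,-1],[0.4,0,0,0,0,0,-1],[0.4,0,0,0,0,0,-1],[0.4,0,0,0,0,0,-1],[0.4,0,0,0,0,0,-1]]' >/dev/null
python3 -m handwheel '[[0.4,0,0,0,0,0,-1],[0.4,0,0,0,0,0,-1],[0.4,0,0,0,0,0,-1],[0.4,0,0,0,0,0,-1],[0.4,0,0,0,0,0,-1]]' >/dev/null
python3 -m handwheel '[[0.4,0,0,0,0,0,-1],[0.4,0,0,0,0,0,-1],[0.4,0,0,0,0,0,-1],[0.4,0,0,0,0,0,-1],[0.4,0,0,0,0,0,-1]]'
python3 - <<'E'
from h import *
go(.4224,.2256,.25,-90)
E
```

```text
clock: 21.72
tool_pos: [0.6102, -0.1669, 0.2504]
orientation: [-180.0, 0.1, 178.4]
force: [0.4, -0.0, -0.2]
opening: 0.0398
gripper_force: 0.0
clock: 23.6
tool_pos: [0.6101, -0.1669, 0.275]
orientation: [-179.9, -0.0, -91.4]
force: [0.2, -0.3, 0.0]
opening: 0.0614
gripper_force: 0.0
clock 23.6 turn(rows of 1): [-0.02 -0.   -0.23] shift before turn: [-15.51   7.89   0.98] after turn: [-15.7    7.51   1.  ] F [ 0.2 -0.3  0. ] open 0.061
```

```bash
python3 -m handwheel '[[0.4,0,0,0,0,0,-0.23],[0.4,-0.93,0.45,0,0,0,0],[0.4,-0.93,0.45,0,0,0,0],[0.4,-0.93,0.45,0,0,0,0],[0.4,-0.93,0.45,0,0,0,0]]' >/dev/null
python3 -m handwheel '[[0.4,-0.93,0.45,0,0,0,0],[0.4,-0.93,0.45,0,0,0,0],[0.4,-0.93,0.45,0,0,0,0],[0.4,-0.93,0.45,0,0,0,0],[0.4,-0.93,0.45,0,0,0,0]]' >/dev/null
python3 -m handwheel '[[0.4,-0.93,0.45,0,0,0,0],[0.4,-0.93,0.45,0,0,0,0],[0.4,-0.93,0.45,0,0,0,0],[0.4,-0.93,0.45,0,0,0,0],[0.4,-0.93,0.45,0,0,0,0]]' >/dev/null
python3 -m handwheel '[[0.4,-0.93,0.45,0.4,0,0,0],[0.4,-0.93,0.45,0.4,0,0,0],[0.4,-0.5,0,0.2,0,0,0],[0.4,0,0,0,0,0,0]]'
python3 - <<'E'
from h import *
from plant import *
go(.4224,.2256,.182,-90)
s=snapshot("top"); im=s["color"][...,::-1]; a=im[150:245,210:330]; b=im[70:225,420:490]
h=380; cv2.imwrite("pics/t4.png",np.hstack([cv2.resize(a,None,fx=4,fy=4),cv2.resize(b,(172,380))]))
E
```

```text
clock: 25.98
tool_pos: [0.4318, 0.2191, 0.2486]
orientation: [-180.0, 0.0, -90.2]
force: [0.1, -0.2, 0.3]
opening: 0.0614
gripper_force: 0.0
clock 26.0 turn(rows of 1): [-0.    0.   -0.03] shift before turn: [-0.26  0.38  2.66] after turn: [-0.26  0.38  2.66] F [ 0.1 -0.2  0.3] open 0.061
```

View pics/t4.png

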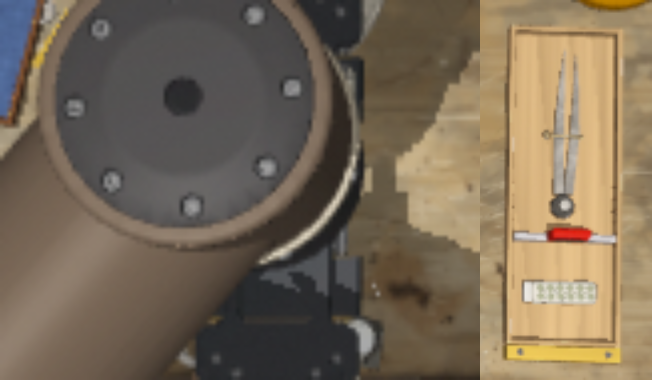

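The tray is right: dividers flat in the long bay, partition at its stop, lighter flat in the short bay. The charcoal is hidden under the arm, so I descend on its measured position.

```bash
python3 -m handwheel '[[0.4,-0.26,0.38,0,0,0,0],[0.4,0,0,0.7,0,0,0],[0.4,0,0,0.9,0,0,0],[0.4,0,0,0.7,0,0,0],[0.4,0,0,0.25,0,0,0]]'
python3 -m handwheel '[[-1,0,0,0,0,0,0],[-1,0,0,0,0,0,0],[-1,0,0,0,0,0,0],[-1,0,0,0,0,0,0]]' 
python3 -m handwheel '[[-1,0,0,-0.5,0,0,0],[-1,0,0,-1,0,0,0],[-1,0,0,-1,0,0,0],[-1,0,0,-1,0,0,0]]'
python3 - <<'E'
from h import *
go(.5684,.239,.26,-90)
E
```

```text
clock: 26.65
tool_pos: [0.4217, 0.2244, 0.1841]
orientation: [179.9, -0.1, -90.3]
force: [0.3, -0.2, 0.6]
opening: 0.0612
gripper_force: 0.0
clock: 27.15
tool_pos: [0.4222, 0.2251, 0.1853]
orientation: [-180.0, 0.0, -90.2]
force: [-0.1, -1.2, 4.6]
opening: 0.0339
gripper_force: 30.0
clock: 27.65
tool_pos: [0.4219, 0.2248, 0.2737]
orientation: [-180.0, 0.0, -90.2]
force: [1.0, -0.3, -0.9]
opening: 0.0345
gripper_force: 30.0
clock 27.6 turn(rows of 1): [-0.    0.   -0.04] shift before turn: [-0.59 -5.86  0.55] after turn: [-0.57 -5.86  0.55] F [ 1.  -0.3 -0.9] open 0.035
```

```bash
python3 -m handwheel '[[-1,-0.1,-0.9,0,0,0,0],[-1,-0.1,-0.95,0,0,0,0],[-1,-0.1,-0.95,0,0,0,0],[-1,-0.1,-0.95,0,0,0,0],[-1,-0.1,-0.95,0,0,0,0]]' >/dev/null
python3 -m handwheel '[[-1,-0.1,-0.95,0,0,0,0],[-1,0,-0.5,0,0,0,0],[-1,0,0,0,0,0,0]]'
python3 - <<'E'
from h import *
go(.5684,.239,.191,-90)
E
```

```text
clock: 28.65
tool_pos: [0.576, 0.2391, 0.2722]
orientation: [180.0, -0.0, -90.3]
force: [-0.2, 0.1, -0.9]
opening: 0.0342
gripper_force: 30.0
clock 28.6 turn(rows of 1): [ 0.   -0.   -0.04] shift before turn: [0.01 0.3  3.25] after turn: [0.   0.3  3.25] F [-0.2  0.1 -0.9] open 0.034
```

```bash
python3 -m handwheel '[[-1,0,0.3,0.6,0,0,0],[-1,0,0,0.9,0,0,0],[-1,0,0,0.9,0,0,0],[-1,0,0,0.6,0,0,0],[-1,0,0,0.25,0,0,0]]'
python3 -m handwheel '[[0.15,0,0,0,0,0,0],[0.15,0,0,0,0,0,0],[0.15,0,0,-0.5,0,0,0],[0.15,0,0,-1,0,0,0],[0.15,0,0,-1,0,0,0]]'
python3 -m handwheel '[[0.15,0,0,-0.5,0,0,0],[0.15,0,0,0,0,0,0]]' >/dev/null
python3 - <<'E'
from h import *
go(.443,.324,.25,-6.3)
E
```

```text
clock: 29.28
tool_pos: [0.5675, 0.2392, 0.1899]
orientation: [179.9, -0.1, -90.2]
force: [-11.9, -2.4, 35.2]
opening: 0.0344
gripper_force: 30.0
clock: 29.9
tool_pos: [0.5685, 0.2394, 0.2552]
orientation: [-180.0, 0.0, -90.2]
force: [0.4, 0.7, -0.5]
opening: 0.0504
gripper_force: 0.0
clock 30.1 turn(rows of 1): [ -0.03  -0.   -13.99] shift before turn: [-3.36  5.04  0.68] after turn: [-5.36 -2.81  0.69] F [ 0.6  0.8 -0.6] open 0.051
```

```bash
python3 -m handwheel '[[0.15,0,0,0,0,0,-1],[0.15,0,0,0,0,0,-1],[0.15,0,0,0,0,0,-1],[0.15,0,0,0,0,0,-1],[0.15,0,0,0,0,0,-1]]' >/dev/null
python3 -m handwheel '[[0.15,0,0,0,0,0,-1],[0.15,0,0,0,0,0,-1],[0.15,0,0,0,0,0,-1],[0.15,0,0,0,0,0,-1],[0.15,0,0,0,0,0,-1]]' >/dev/null
python3 -m handwheel '[[0.15,0,0,0,0,0,-1],[0.15,0,0,0,0,0,-1],[0.15,0,0,0,0,0,-1],[0.15,0,0,0,0,0,-1]]' >/dev/null
python3 -m handwheel '[[0.15,-0.9,-0.45,0,0,0,0],[0.15,-0.9,-0.5,0,0,0,0],[0.15,-0.9,-0.5,0,0,0,0],[0.15,-0.9,-0.5,0,0,0,0],[0.15,-0.9,-0.5,0,0,0,0]]' >/dev/null
python3 -m handwheel '[[0.15,-0.5,0,0,0,0,0],[0.15,0,0,0.3,0,0,0],[0.15,0,0,0,0,0,0]]'
python3 - <<'E'
from h import *
from plant import *
go(.443,.324,.183,-6.3)
s=snapshot("top"); cv2.imwrite("pics/t5.png",cv2.resize(s["color"][90:250,160:340,::-1],None,fx=3,fy=3))
s=snapshot("wrist"); cv2.imwrite("pics/w5.png",s["color"][...,::-1])
E
```

```text
clock: 32.9
tool_pos: [0.4508, 0.3133, 0.2574]
orientation: [179.9, 0.0, -6.2]
force: [0.0, 0.7, -0.1]
opening: 0.0503
gripper_force: 0.0
clock 32.9 turn(rows of 1): [0.01 0.01 0.01] shift before turn: [-0.36 -0.4   2.98] after turn: [-0.36 -0.39  2.98] F [ 0.   0.7 -0.1] open 0.050
```

View pics/w5.png

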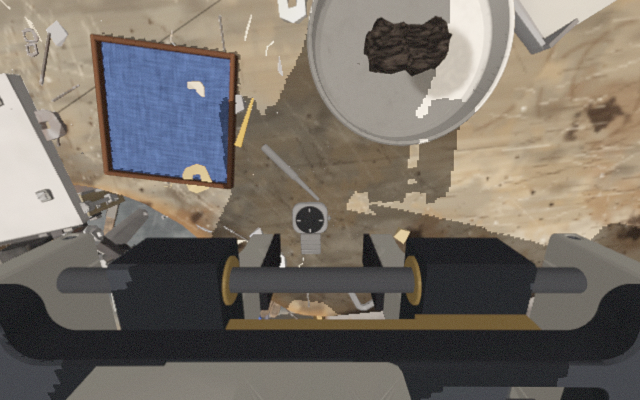

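View pics/t5.png

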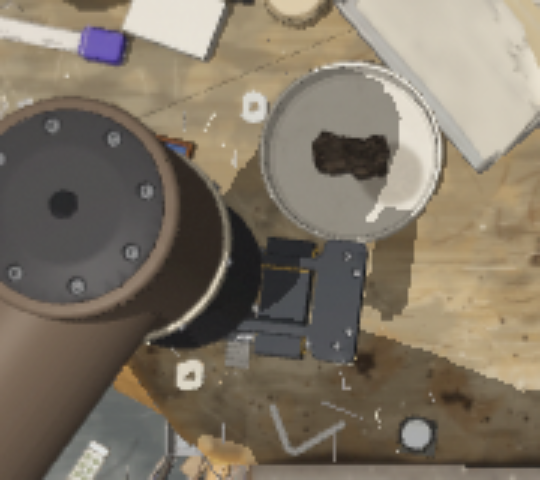

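The wrist view shows the watch at (310,218), lugs down and aligned with the gripper. The charcoal sits mid-dish at (408,46), and the repair tray corners are at (93,36), (238,55), (231,187) and (104,173). The top view shows the loupe untouched. I'll refine from the wrist camera.

Run:
```python
from h import *
from plant import *
from scipy.spatial.transform import Rotation as Ro
o=get_obs(); s=snapshot("wrist"); A=s["tool_from_camera"]; R=Ro.from_euler("xyz",o["orientation"],degrees=True).as_matrix()
K=np.array([[s["fx"],0,s["cx"]],[0,s["fy"],s["cy"]],[0,0,1.]])
def W(u,v,z):
    d=cv2.undistortPoints(np.array([[[u,v]]],float),K,np.array([s["k1"],0,0,0.]))[0,0]
    d=R@A[:3,:3]@np.r_[d,1]; c=R@A[:3,3]+o["tool_pos"]; return (c+d*(z-c[2])/d[2]).round(4)
print("watch",W(310,218,.008),"lug end",W(311,254,.004),"sides",W(292,218,.005),W(328,218,.005))
q=[W(*p,.01) for p in [(93,36),(238,55),(231,187),(104,173)]]
print(q,sum(q)/4,[np.degrees(np.arctan2(*(a-b)[1::-1])).round(1) for a,b in [(q[0],q[3]),(q[1],q[2]),(q[0],q[1]),(q[3],q[2])]])
```

```text
watch [0.444  0.3256 0.008 ] lug end [0.4073 0.3292 0.004 ] sides [0.4447 0.3416 0.005 ] [0.4412 0.31   0.005 ]
[array([0.5998, 0.4636, 0.01  ]), array([0.5767, 0.3626, 0.01  ]), array([0.4793, 0.3877, 0.01  ]), array([0.5022, 0.4889, 0.01  ])] [0.5395 0.4257 0.01  ] [np.float64(-14.5), np.float64(-14.5), np.float64(77.1), np.float64(77.2)]
```

```bash
python3 -m handwheel '[[0.15,-0.42,-0.41,0,0,0,0],[0.15,0,0,0.9,0,0,0],[0.15,0,0,0.9,0,0,0],[0.15,0,0,0.8,0,0,0],[0.15,0,0,0.35,0,0,0]]'
python3 - <<'E'
from h import *
go(.441,.325,.1815,-6.3)
E
```

```text
clock: 33.67
tool_pos: [0.4411, 0.3253, 0.1837]
orientation: [179.9, 0.0, -6.2]
force: [0.7, -0.5, 0.6]
opening: 0.0504
gripper_force: 0.0
clock 33.7 turn(rows of 1): [0.01 0.01 0.01] shift before turn: [-0.    0.01  0.09] after turn: [-0.    0.01  0.09] F [ 0.7 -0.5  0.6] open 0.050
```

Align to the tray's sides (-13.5°) after the lift.

```bash
python3 -m handwheel '[[0.15,0,0,0.08,0,0,0],[-1,0,0,0,0,0,0],[-1,0,0,0,0,0,0],[-1,0,0,0,0,0,0],[-1,0,0,0,0,0,0]]' 
python3 -m handwheel '[[-1,0,0,-0.5,0,0,0],[-1,0,0,-1,0,0,0],[-1,0,0,-0.7,0,0,0.6],[-1,0,0,0,0,0,0.6],[-1,0,0,0,0,0,0]]'
python3 - <<'E'
from h import *
go(.540,.424,.24,-13.5)
E
```

```text
clock: 34.3
tool_pos: [0.4415, 0.3254, 0.1832]
orientation: [-180.0, -0.0, -6.2]
force: [-1.0, -0.3, 3.6]
opening: 0.0282
gripper_force: 30.0
clock: 34.92
tool_pos: [0.4414, 0.3251, 0.2385]
orientation: [-180.0, -0.0, -13.4]
force: [0.8, -0.8, 0.2]
opening: 0.028
gripper_force: 30.0
clock 34.9 turn(rows of 1): [-0.01 -0.    0.02] shift before turn: [ 2.92 -4.76 -0.06] after turn: [ 2.91 -4.77 -0.06] F [ 0.8 -0.8  0.2] open 0.028
```

```bash
python3 -m handwheel '[[-1,0.55,-0.8,0,0,0,0],[-1,0.55,-0.85,0,0,0,0],[-1,0.55,-0.85,0,0,0,0],[-1,0.55,-0.85,0,0,0,0],[-1,0.55,-0.85,0,0,0,0]]' >/dev/null
python3 -m handwheel '[[-1,0.4,-0.75,0,0,0,0],[-1,0,0,0,0,0,0]]'
python3 - <<'E'
from h import *
go(.543,.423,.188,-13.5)
E
```

```text
clock: 35.8
tool_pos: [0.5473, 0.4279, 0.2369]
orientation: [180.0, 0.0, -13.3]
force: [0.4, -0.3, -0.4]
opening: 0.0279
gripper_force: 30.0
clock 35.8 turn(rows of 1): [0.01 0.   0.03] shift before turn: [-0.12  0.23  1.96] after turn: [-0.12  0.23  1.96] F [ 0.4 -0.3 -0.4] open 0.028
```

```bash
python3 -m handwheel '[[-1,-0.12,0.23,0.3,0,0,0],[-1,0,0,0.7,0,0,0],[-1,0,0,0.6,0,0,0],[-1,0,0,0.3,0,0,0],[-1,0,0,0.02,0,0,0]]'
python3 -m handwheel '[[-0.1,0,0,0,0,0,0],[-0.1,0,0,0,0,0,0],[-0.1,0,0,-0.5,0,0,0],[-0.1,0,0,-1,0,0,0],[-0.1,0,0,-1,0,0,0]]'
python3 -m handwheel '[[-0.1,0,0,-1,0,0,0],[-0.1,-1,0,-0.5,0,0,0],[-0.1,-1,0,0,0,0,0],[-0.1,-1,0,0,0,0,0],[-0.1,-1,0,0,0,0,0]]' >/dev/null
python3 -m handwheel '[[-0.1,0,1,0,0,0,0],[-0.1,0,1,0,0,0,0],[-0.1,0,1,0,0,0,0],[-0.1,0,1,0,0,0,0],[-0.1,0,1,0,0,0,0]]' >/dev/null
python3 -m handwheel '[[-0.1,0,1,0,0,0,0],[-0.1,0,1,0,0,0,0],[-0.1,0,1,0,0,0,0],[-0.1,0,1,0,0,0,0],[-0.1,0,0,0,0,0,0]]'
python3 - <<'E'
from h import *
from plant import *
s=snapshot("top"); cv2.imwrite("pics/t6.png",cv2.resize(s["color"][70:250,160:490,::-1],None,fx=2.4,fy=2.4))
E
```

```text
clock: 36.42
tool_pos: [0.5423, 0.4222, 0.1886]
orientation: [179.9, 0.0, -13.4]
force: [0.4, 0.2, 0.1]
opening: 0.0282
gripper_force: 30.0
clock: 37.05
tool_pos: [0.5426, 0.4224, 0.2541]
orientation: [-180.0, -0.0, -13.4]
force: [0.1, 0.1, 0.2]
opening: 0.0392
gripper_force: 0.0
clock: 38.92
tool_pos: [0.3921, 0.2248, 0.2896]
orientation: [180.0, 0.0, -13.5]
force: [0.6, 0.3, 0.5]
opening: 0.0397
gripper_force: 0.0
```

View pics/t6.png

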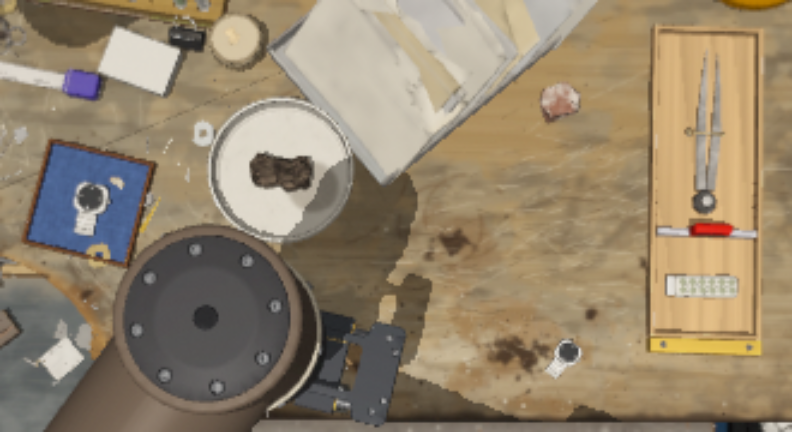

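All five are in place: watch face up in the blue tray at (90,205), charcoal mid-dish at (281,172), dividers at (705,130), partition at its stop at (710,230) and lighter at (702,286). The arm is clear of everything.

```bash
python3 -c "
from plant import *
print(close_job())"
```

```text
the job is handed in; nothing more can be done
None
```

The job was handed in at about 39 s of the 109 s allowed: the last top view shows the partition at its stop and the dividers, lighter, charcoal and watch all in their places; the loupe showed no sign of moving when last in view, but the arm hid it in that last picture, and the hand-in returned no verdict.

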